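# Roll the checked tin onto the green strip

### The arm

A 6-joint arm with a two-finger parallel gripper is mounted at the origin on the work surface. World frame = base frame: x ahead of the robot, y to its left, z up, the work surface at z = 0. Lengths are in m, angles in rad, forces in N, time in s.
With the tool pointing down it reaches from about 0.3 to 0.775 m from the base axis. Payload 14.6 kg.
Tool frame: the origin (TCP) lies on the front face of the gripper's body, between the roots of the fingers; the fingertips stand 97 mm ahead of it and the grasp point (between the pads) lies 78 mm ahead of it; z points along the fingers, x is the direction in which the jaws open and shut, and the axes are right-handed (so a half turn about z gives the same grasp; the last joint's range is limited). The gripper opens to 94 mm and grips with 3 to 60 N. Pads are 16 mm wide; open, the fingers measure 119 mm over their backs; the gripper's body (75 mm by 177 mm) begins 78 mm behind the grasp point.
Start: joints at [-1.39, 0.3, 1.521, -0, 1.321, -0.067], TCP at [0.135, -0.533, 0.303] pointing down, gripper open.
Joint ranges: [-3.03, 3.03], [-0.79, 2.21], [0.23, 2.52], [-1.04, 4.18], [0, 3.07], [-2.55, 2.55]. Speed limits (rad/s): [2.22, 2.22, 2.57, 3.14, 3.14, 3.14].

### API

Orientations are given as [roll, pitch, yaw] about the fixed x, y, z axes, in that order (R = Rz(yaw) Ry(pitch) Rx(roll)).
In Python, from station import sensors, camera, ctrl gives the robot as it stands.
- The arm moves only by the tool move_arm, never from a script. Its argument "rows" is text: rows parted by semicolons, each of 6 numbers parted by spaces: the shift along the tool's x, y, z in mm, then the turn, a rotation vector about the tool's x, y, z in rad. In form: x y z wx wy wz; .... A call has 1 to 20 rows; each row shifts and turns the pose as measured when the row begins, along the tool's axes as they then stand; what a row does not reach is not made up. A row lasts 1/8 s, in which the tool goes at most 62.5 mm and 10.7 degrees, less where a joint would pass 70% of its speed; a pose out of reach is approached as far as the arm can. A call with a gripper value outside its range is refused whole. "grip" is the opening, from -1 (shut) to 1 (fully open), set as the call begins (left out, the last holds). The fingers move at their own pace and stop on an object; "newtons" is the grip in N (left out, the last holds). Time passes only in rows, so rows that do not move let the fingers close. It gives the time, the measured TCP pose, the force and the opening at its end, in the units of the state.
- sensors.get_obs(): the state, without advancing time (a new reading comes with each control period).
- camera(name): name is "side" or "top" or "wrist"; returns a dict with "color" (384x512x3 uint8, blue, green, red), "z_map" (384x512 float32, m along the optical axis (not along the pixel's ray), 0 where there is no reading), "mtx" (3x3 intrinsics, pixels), "position" and "attitude" of the camera in the world; the wrist camera has in their place "hand_eye" (4x4, takes a point from camera to tool coordinates, whose origin is the TCP and whose axes are the tool frame's). Camera axes: x right, y down, z forward; pixel columns grow to the right and rows downward; lengths in m; the calibration is good to about 2 mm. A picture is of the moment at which its call begins: read the wrist's pose just before it.
- ctrl.hand_in(): hands the job in, once; it reports no verdict.
The state is a dict: "time_s": time; "qpos": joint angles; "joint_vel": joint speeds; "tau": joint torques, N m; "ee_pos": TCP position; "eef_rot": TCP orientation; "force": force on the tool from outside, world axes, zero at the start; "moment": the same for the moment, N m; "grip_width": finger opening in m.
Only numpy, scipy, OpenCV 4.12 (cv2) and the standard library are available. Lean on these libraries where they do the work, as an engineer would, in place of code of your own. Each camera call takes 0.05 s, during which the arm holds its last target.

### The job

The food tin lying on its side on the black checking mat has passed inspection: roll it along the mat by pushing on its top with a fingertip, in as many strokes as you like, until it stops lying centred on the green strip and in line with it. Work from the top only: do not shove it low on its side, do not grip, lift or stand it up, and leave the things around it where they are. Let go at the end.

Things in the scene. Friction and masses are not known exactly. Their poses are not given: they have to be found in the camera images.
- tin: full food tin lying on its side on the mat between the strips, white label, orange patch, 73 mm diameter, 110 mm long, 0.3 to 0.65 kg. Origin at its centre, 39.5 mm above the table (top 76 mm above the table). x axis along its length; y and z turn as it rolls (z starts upward). It rolls on the level mat with slight resistance: let go at 50 mm/s it runs on about 4 mm and stops.
- mat: black rubber checking mat fixed to the table, 200 mm (its x) by 580 mm (its y), 3 mm thick, origin at the centre of its underside. The tin lies along the mat's x axis and rolls along the mat's y axis.
- green_strip: green strip on the mat, flat, 180 mm long (its x axis, across the mat) and 40 mm wide (its y axis), origin at its centre on the mat's surface. It may lie to either side of the tin (towards +y or -y of the mat); the tin starts parallel to it, 85 to 190 mm from it.
- red_strip: red strip (for rejects), same size as the green one, on the other side of the tin; the tin does not belong there. Origin at its centre on the mat's surface.
- spare_tin: yellow-labelled food tin standing upright, 73 mm across, 110 mm tall; origin at the centre of its underside. To be left alone.
- red_cups: nested stack of red plastic cups standing upright, 79 mm across, 119 mm tall; origin at the centre of its underside. To be left alone.
- blue_cups: nested stack of blue plastic cups standing upright, 79 mm across, 119 mm tall; origin at the centre of its underside. To be left alone.
- carton: small white and blue carton, 70 x 110 x 45 mm; origin at the centre of its underside. To be left alone.
- tape_roll: roll of brown parcel tape lying flat, 100 mm across, 48 mm tall; origin at the centre of its underside. To be left alone.
- stapler: red and black stapler, 36 x 130 x 54 mm; origin at the centre of its underside. To be left alone.
Things that resemble listed ones, but are neither listed nor needed, are in the scene too. Leave any pink or turquoise look-alike of the tin alone.

How it is judged:
On the way:
1. the tin has rolled over by more than a quarter turn (angle between tin's own z axis and vertical above 1.75 rad), for 0.05 s.
At the end, for the whole second after the job is handed in: The tin lies at rest on its side on the mat, its centre within 15 mm of the green strip's centre line and within 35 mm of the strip's middle along its length, its length within 12 degrees of the strip's, and nothing touches it (y of tin in the frame of green_strip between -0.015 and 0.015 m and x of tin in the frame of green_strip between -0.035 and 0.035 m and angle between the x axis of tin and the x axis of green_strip, either way round below 0.21 rad and height (world z) of tin between 0.0345 and 0.0445 m and linear speed of tin below 0.01 m/s and angular speed of tin below 0.3 rad/s).
It fails at once if the tin is shoved low on its side or straddled (robot touches it with the grasp point under 72 mm above the table) (contact force between any of the fingers, the arm and tin above 0.5 N and height (world z) of the grasp point below 0.072 m).
It fails at once if the tin is lifted more than 12 mm (height (world z) of tin above 0.0515 m).
It fails at once if the tin is tipped or stood on end (angle between tin's own x axis and vertical below 1.25 rad or angle between tin's own x axis and vertical above 1.89 rad).
It fails at once if one of the things around is moved by more than 25 mm (distance of any of spare_tin, red_cups, blue_cups, carton, tape_roll, stapler from where it was at the start of the episode above 0.025 m).
It also fails if it takes over 72 s, if anything falls off the work surface, if the arm or the gripper's body presses on something with over 40 N, if the wrist force passes 120 N, or if a joint passes its speed limit or range.

## Working session

There is one attempt and no reset: what is moved stays moved. The work goes in short steps, Python scripts to look and compute and a tool call to move; the robot and the scene stay as the last step left them, time stands still between calls to the robot, and variables do not carry over. Pictures are saved under pics/ and viewed, and the job is handed in when it is done.

Besides the shell and the picture viewer there is one more tool, called after "Request:" as name(argument=value, ...) on one line, values as JSON. move_arm: Moves the arm, as the interface text tells. Its arguments: {"type":"object","properties":{"rows":{"type":"string"},"grip":{"type":"number"},"newtons":{"type":"number"}},"required":["rows"]}

```bash
mkdir -p pics; ls; cat > h.py <<'E'
import numpy as np, cv2
from scipy.spatial.transform import Rotation as R
from station import sensors, camera, ctrl
def pts(c,T=None):
    z=c['z_map'];v,u=np.mgrid[:z.shape[0],:z.shape[1]];K=c['mtx']
    p=np.stack([(u-K[0,2])/K[0,0]*z,(v-K[1,2])/K[1,1]*z,z],-1)
    if T is None:
        a=np.array(c['attitude'])
        M=a if a.shape==(3,3) else R.from_euler('xyz',a).as_matrix()
        return p@M.T+np.array(c['position'])
    return p@T[:3,:3].T+T[:3,3]
E
python3 - <<'E'
from h import *
o=sensors.get_obs();print(o['time_s'],o['ee_pos'],o['eef_rot'],o['force'])
for n in ['top','side']:
    c=camera(n);cv2.imwrite(f'pics/{n}0.png',c['color']);np.savez(f'{n}0.npz',**c);print(n,c['position'],c['attitude'])
E
```

```text
pics
0.0 [ 0.13487088 -0.53305506  0.3020799 ] [-3.14151927e+00  1.17149197e-03 -1.32296006e+00] [-0.13703285  0.76232932 -0.20421332]
top [ 0.47467555 -0.04051072  1.18638888] [-3.09471633  0.01594697 -1.57605556]
side [0.12629781 0.85219207 1.20875063] [-2.45584751  0.01619326 -2.7169159 ]
```

View pics/top0.png

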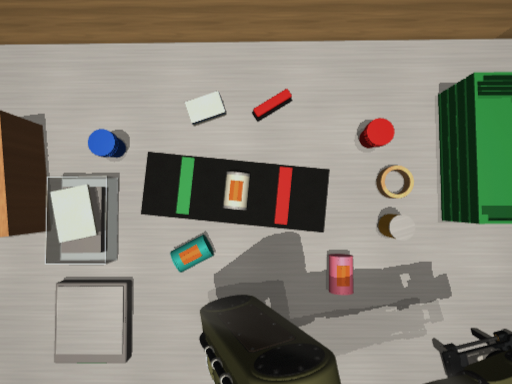

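View pics/side0.png

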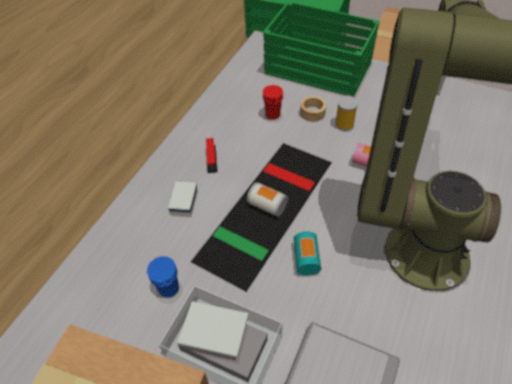

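The top view shows three candidates. The white tin with the orange patch is at (236,190) on the mat, the turquoise look-alike is at (192,253) and the pink one at (341,274). The white one on the mat fits the description. The green strip is at (186,185) and the red one at (284,195). Next I measure, with a close crop to check.

```bash
cat > m.py <<'E'
from h import *
def meas(c,n):
    P=pts(c);col=c['color'].astype(int);B,G,Rr=col[...,0],col[...,1],col[...,2];z=c['z_map']>0
    X,Y,Z=P[...,0],P[...,1],P[...,2]
    roi=z&(X>.3)&(X<.72)&(Y>-.4)&(Y<.4)
    out={}
    ms={'green':roi&(Z<.02)&(G>90)&(G>2*Rr)&(G>1.5*B),'red':roi&(Z<.02)&(Rr>130)&(G<80)&(B<80),
     'mat':roi&(Z<.02)&(col.max(-1)<30)}
    for k,m in ms.items():
        nn,l,s,_=cv2.connectedComponentsWithStats(m.astype(np.uint8))
        i=1+s[1:,4].argmax();m=l==i;out[k]=m
        q=P[m][:,:2].astype(np.float32);r=cv2.minAreaRect(q*1000)
        print(n,k,m.sum(),P[m].mean(0).round(4),'rect',np.round(r[0],1),np.round(r[1],1),round(r[2],1))
    return P,out
E
python3 - <<'E'
from m import *
for n in ['top','side']:
    c=dict(np.load(f'{n}0.npz'));P,o=meas(c,n)
    m=(P[...,2]>.03)&(P[...,2]<.1)&(np.hypot(P[...,0]-.5,P[...,1]-.02)<.12)&(c['z_map']>0)
    nn,l,s,cc=cv2.connectedComponentsWithStats(m.astype(np.uint8))
    for i in range(1,nn):
        if s[i,4]>40:
            q=P[l==i];t=q[q[:,2]>q[:,2].max()-.015]
            r=cv2.minAreaRect((t[:,:2]*1000).astype(np.float32));print(n,cc[i],len(q),q[:,2].max(),t.mean(0),r)
    if n=='top': cv2.imwrite('pics/crop0.png',cv2.resize(c['color'][130:290,120:350],None,fx=3,fy=3))
E
```

```text
top green 726 [0.5342 0.1947 0.0039] rect [534.5 194.9] [ 41.7 181.3] 83.7
top red 718 [ 0.5007 -0.1158  0.0037] rect [ 501.4 -115.8] [ 39.5 180.5] 84.0
top mat 8474 [0.5124 0.0366 0.003 ] rect [514.4  38.4] [575.4 194.7] 84.1
top [236.31976744 190.83139535] 860 0.08280644035926965 [0.51414774 0.02956117 0.07346274] ((513.6439208984375, 29.949981689453125), (48.780067443847656, 109.77546691894531), 82.2740707397461)
side green 682 [0.5306 0.1949 0.0023] rect [533.2 194.2] [ 46.9 181.1] 84.3
side red 482 [ 0.4986 -0.1152  0.0024] rect [ 501.6 -116.3] [ 48. 183.] 84.0
side mat 103 [0.5206 0.0601 0.0017] rect [521.6  62.4] [ 19.  120.7] 86.5
side [266.16496164 198.35805627] 782 0.07990345101584007 [0.51244431 0.0360299  0.07164889] ((513.2843017578125, 33.72096633911133), (53.39614486694336, 112.48458862304688), 84.00619506835938)
```

View pics/crop0.png

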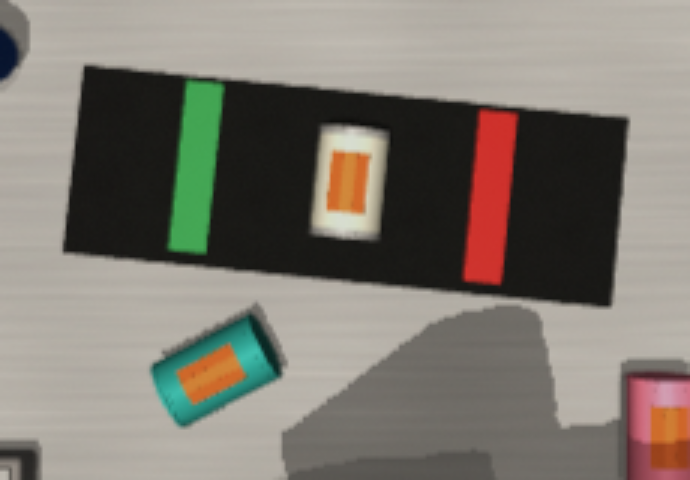

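The crop confirms the white label with the orange patch. The tin needs to roll about 164 mm towards +y, to the green strip. I turn the tool so its jaw axis lies along the tin and shut the gripper.

Request:
move_arm(rows="0 0 0 0 0 -0.18;0 0 0 0 0 -0.18;0 0 0 0 0 -0.18;0 0 0 0 0 -0.18;0 0 0 0 0 -0.18;0 0 0 0 0 -0.18;0 0 0 0 0 -0.14;0 0 0 0 0 0", grip=-1, newtons=10)

```text
time_s: 1.1
ee_pos: [0.1347, -0.5324, 0.2993]
eef_rot: [-3.135, 0.002, -0.065]
force: [-0.4, -0.2, 0.7]
grip_width: 0.0176
```

```bash
cat >> h.py <<'E'
D=np.array([0.106,0.9944]);U=np.array([0.9944,-0.106])
def to(x,y,ztip):
    o=sensors.get_obs();M=R.from_euler('xyz',o['eef_rot']).as_matrix()
    d=np.array([x,y,ztip+.097])-o['ee_pos']
    w=R.from_matrix(M.T@(R.from_euler('xyz',[np.pi,0,-0.106]).as_matrix())).as_rotvec()
    print('t',o['time_s'],'pos',np.round(o['ee_pos'],4),'rot',np.round(o['eef_rot'],3),'F',np.round(o['force'],1),'grip',o['grip_width'])
    print('tool shift mm',np.round(M.T@d*1000,1),'turn',w.round(3))
E
python3 -c "
from h import *
p=np.array([.514,.0315])-.02*D
to(p[0],p[1],.15)"
```

```text
t 1.1 pos [ 0.1347 -0.5324  0.2993] rot [-3.135e+00  2.000e-03 -6.500e-02] F [-0.4 -0.2  0.7] grip 0.01757453804650706
tool shift mm [ 341.3 -566.9   55.5] turn [-0.007  0.002  0.041]
```

Request:
move_arm(rows="28 -47 0 0 0 0.04;28 -47 0 0 0 0;28 -47 0 0 0 0;28 -47 0 0 0 0;28 -47 0 0 0 0;28 -47 0 0 0 0;28 -47 0 0 0 0;28 -47 0 0 0 0;28 -47 0 0 0 0;28 -47 0 0 0 0;20 -40 0 0 0 0;0 0 0 0 0 0")

```text
time_s: 2.6
ee_pos: [0.5045, -0.0469, 0.3013]
eef_rot: [-3.134, 0.002, -0.156]
force: [0.4, 0.1, -0.7]
grip_width: 0.0001
```

```bash
python3 -c "
from h import *
p=np.array([.514,.0315])-.02*D
to(p[0],p[1],.1)"
```

```text
t 2.6 pos [ 0.5045 -0.0469  0.3013] rot [-3.134e+00  2.000e-03 -1.560e-01] F [ 0.4  0.1 -0.7] grip 0.00013431410604704518
tool shift mm [ -1.6 -58.2 104.7] turn [-0.007  0.002 -0.05 ]
```

Request:
move_arm(rows="0 -30 40 -0.007 0 -0.05;0 -28 40 0 0 0;0 0 25 0 0 0;0 0 0 0 0 0;0 0 0 0 0 0")

```text
time_s: 3.22
ee_pos: [0.5116, 0.0099, 0.195]
eef_rot: [3.141, 0.0, -0.119]
force: [0.4, 0.1, 0.4]
grip_width: 0.0004
```

```bash
python3 - <<'E'
from h import *
p=np.array([.514,.0315])-.02*D
to(p[0],p[1],.1)
o=sensors.get_obs();c=camera('wrist');T=np.eye(4);T[:3,:3]=R.from_euler('xyz',o['eef_rot']).as_matrix();T[:3,3]=o['ee_pos']
cv2.imwrite('pics/w1.png',c['color'])
c2=camera('top');cv2.imwrite('pics/top1.png',cv2.resize(c2['color'][100:300,120:370],None,fx=3,fy=3))
P=pts(c,T@c['hand_eye']);m=(P[...,2]>.06)&(P[...,2]<.09)&(c['z_map']>0)
q=P[m];print(len(q),q.min(0),q.max(0),q[q[:,2]>.072].mean(0) if len(q) else 0)
E
```

```text
t 3.225 pos [0.5116 0.0099 0.195 ] rot [ 3.141  0.    -0.119] F [0.4 0.1 0.4] grip 0.00036483210686656957
tool shift mm [ 0.1 -1.7 -2. ] turn [ 0.001  0.    -0.013]
13052 [ 0.35032321 -0.00483615  0.0600038 ] [0.57229014 0.15607078 0.07868202] [0.51463947 0.03180492 0.07503387]
```

View pics/w1.png

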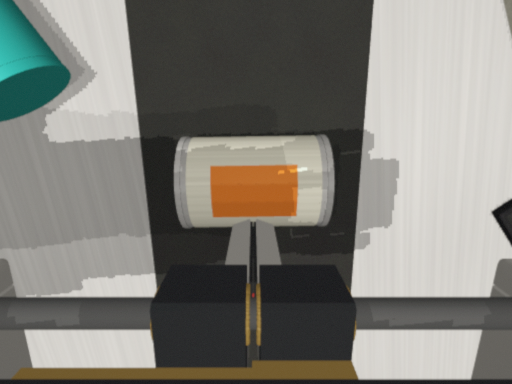

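View pics/top1.png

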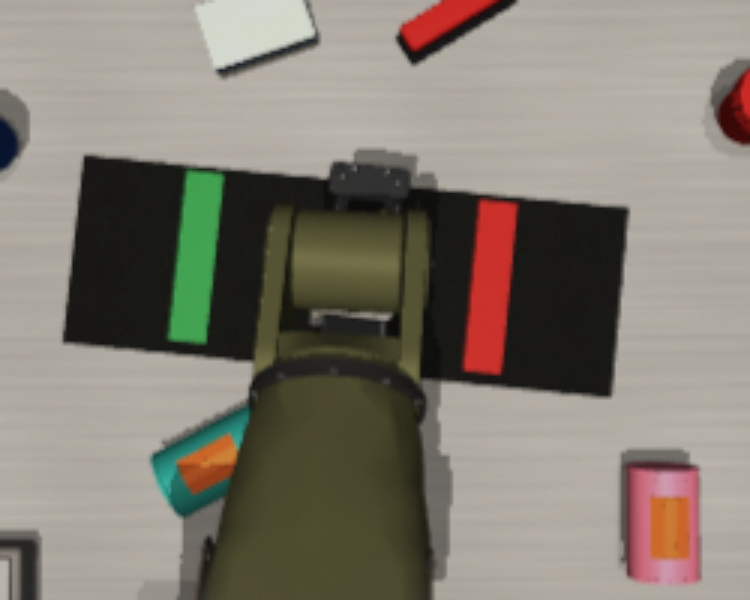

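The wrist view shows the tin at (255,180), with the closed fingers just behind its top line and centred along its length. Top view: the arm is over the tin, strips undisturbed. Lowering to contact.

Request:
move_arm(rows="0 0 12 0 0 -0.013;0 0 9 0 0 0;0 0 2 0 0 0;0 0 0 0 0 0")

```text
time_s: 3.82
ee_pos: [0.5119, 0.0094, 0.1716]
eef_rot: [3.141, -0.002, -0.106]
force: [-0.4, 0.5, 0.5]
grip_width: 0.0004
```

```bash
cat > w.py <<'E'
from h import *
import sys
o=sensors.get_obs();c=camera('wrist');T=np.eye(4);T[:3,:3]=R.from_euler('xyz',o['eef_rot']).as_matrix();T[:3,3]=o['ee_pos']
if len(sys.argv)>1: cv2.imwrite(f'pics/{sys.argv[1]}.png',c['color'])
W=pts(c,T@c['hand_eye']);col=c['color'].astype(int)
B,G,Rr=col[...,0],col[...,1],col[...,2]
# tin: white/orange by colour, near the mat line
S=(W[...,:2]-np.array([.5146,.0318]));s=S@D;u=S@U
lab=((Rr>120)&(B<90)&(G>50))|((Rr>110)&(B>80)&(abs(Rr-G)<40))
m=(W[...,2]>.045)&(W[...,2]<.085)&(abs(u)<.075)&(s>-.06)&(s<.25)&(c['z_map']>0)&lab
n,l,st,_=cv2.connectedComponentsWithStats(m.astype(np.uint8));m=l==1+st[1:,4].argmax()
q=np.stack([s[m],W[...,2][m],u[m]],1)
# fit circle of known radius in (s,z)
from scipy.optimize import least_squares
f=lambda p:np.hypot(q[:,0]-p[0]-p[2]*(q[:,2]-q[:,2].mean()),q[:,1]-p[1])-.0365
r=least_squares(f,[np.median(q[:,0]),.0395,0],loss='soft_l1',f_scale=.002)
um=(np.percentile(q[:,2],1)+np.percentile(q[:,2],99))/2
tip=(o['ee_pos'][:2]-np.array([.5146,.0318]))
print('t',o['time_s'],'tin s,z mm',(r.x[:2]*1000).round(1),'yaw',r.x[2].round(3),'u',(um*1000).round(1),'n',len(q),'res',np.std(r.fun)*1000)
print('tip s,u',(tip@D*1000).round(1),(tip@U*1000).round(1),'z',((o['ee_pos'][2]-.097)*1000).round(1),'rot',np.round(o['eef_rot'],3),'F',np.round(o['force'],1))
g=(W[...,2]<.02)&(G>80)&(G>2*Rr)&(G>1.5*B)&(abs(u)<.12)&(s<.28)&(c['z_map']>0)
if g.sum()>200:
    b=cv2.minAreaRect((np.stack([s[g],u[g]],1)*1000).astype(np.float32));print('green s,u',np.round(b[0],1),np.round(b[1],1),b[2])
E
python3 w.py
```

```text
t 3.825 tin s,z mm [-1.4 39.8] yaw 0.002 u 0.2 n 16359 res 0.8791045776487689
tip s,u -22.5 -0.3 z 74.6 rot [ 3.141e+00 -2.000e-03 -1.060e-01] F [-0.4  0.5  0.5]
```

Request:
move_arm(rows="0 0 2 0 0 0;0 -3 1 0 0 0;0 -6 0 0 0 0;0 -6 0 0 0 0")

```text
time_s: 4.38
ee_pos: [0.5138, 0.0239, 0.1724]
eef_rot: [3.14, -0.004, -0.106]
force: [-5.6, -1.1, 9.1]
grip_width: 0.0007
```

```bash
python3 w.py
```

```text
t 4.375 tin s,z mm [ 6.  39.8] yaw 0.002 u 0.2 n 15414 res 0.820302777945819
tip s,u -7.9 0.0 z 75.4 rot [ 3.14  -0.004 -0.106] F [-5.6 -1.1  9.1]
green s,u [145.1   2.2] [179.    2.8] 89.8798599243164
```

The tin rolls without slipping: the finger moved 14.6 mm and the tin 7.4 mm, under 9 N of press.

Request:
move_arm(rows="0 -8 0.5 0 0 0;0 -8 0.5 0 0 0;0 -8 0.5 0 0 0;0 -8 0.5 0 0 0;0 -8 1 0 0 0")

```text
time_s: 5.05
ee_pos: [0.518, 0.0657, 0.1731]
eef_rot: [3.141, -0.005, -0.106]
force: [-5.8, -0.1, 12.2]
grip_width: -0.0
```

```bash
python3 w.py
```

```text
t 5.05 tin s,z mm [27.4 39.7] yaw 0.002 u 0.2 n 12125 res 1.0195342102953413
tip s,u 34.0 -0.2 z 76.1 rot [ 3.141 -0.005 -0.106] F [-5.8 -0.1 12.2]
green s,u [164.6   2.5] [181.4  40.6] 89.93809509277344
```

Request:
move_arm(rows="0 -8 1 0 0 0;0 -7 1.5 0 0 0;0 0 -10 0 0 0;0 20 -10 0 0 0;0 10 0 0 0 0;0 0 0 0 0 0")

```text
time_s: 5.85
ee_pos: [0.5166, 0.0514, 0.194]
eef_rot: [3.142, -0.007, -0.105]
force: [-0.2, -0.0, -0.0]
grip_width: 0.0006
```

```bash
python3 w.py
```

```text
t 5.85 tin s,z mm [37.5 39.6] yaw 0.002 u -0.0 n 13379 res 0.6204292001929311
tip s,u 19.7 -0.1 z 97.0 rot [ 3.142 -0.007 -0.105] F [-0.2 -0.  -0. ]
green s,u [162.6   2.5] [181.2  37.5] 89.8435287475586
```

Request:
move_arm(rows="0 4 12 0 0.006 0;0 0 10 0 0 0;0 0 3 0 0 0;0 -4 1 0 0 0;0 -8 0 0 0 0;0 -8 0 0 0 0;0 -8 0.5 0 0 0;0 -8 0.5 0 0 0;0 -8 0.5 0 0 0;0 -8 0.5 0 0 0;0 -8 1 0 0 0;0 -8 1 0 0 0")

```text
time_s: 7.4
ee_pos: [0.5239, 0.1192, 0.1721]
eef_rot: [3.141, -0.016, -0.102]
force: [-5.0, 0.9, 13.0]
grip_width: 0.0007
```

```bash
python3 w.py
```

```text
t 7.4 tin s,z mm [73.3 39.7] yaw 0.002 u 0.1 n 10460 res 1.363415331647167
tip s,u 87.9 -0.0 z 75.1 rot [ 3.141 -0.016 -0.102] F [-5.   0.9 13. ]
green s,u [164.3   2.6] [181.4  40.4] 89.8136215209961
```

Request:
move_arm(rows="0 0 -10 0 -0.01 0;0 22 -10 0 -0.005 0;0 16 0 0 0 0;0 0 11 0 0 0;0 0 9 0 0 0;0 0 3 0 0 0;0 -4 1 0 0 0;0 -8 0 0 0 0;0 -8 0 0 0 0;0 -8 0.5 0 0 0;0 -8 0.5 0 0 0;0 -8 0.5 0 0 0;0 -8 0.5 0 0 0;0 -8 1 0 0 0;0 -8 1 0 0 0")

```text
time_s: 9.32
ee_pos: [0.5269, 0.1562, 0.1723]
eef_rot: [-3.141, -0.003, -0.097]
force: [-3.1, 1.1, 13.2]
grip_width: 0.0007
```

```bash
python3 w.py
```

```text
t 9.325 tin s,z mm [111.5  39.7] yaw 0.002 u 0.0 n 10615 res 1.2947213883596367
tip s,u 125.0 -1.0 z 75.3 rot [-3.141e+00 -3.000e-03 -9.700e-02] F [-3.1  1.1 13.2]
green s,u [164.2   2.5] [181.2  40.9] 89.85152435302734
```

Request:
move_arm(rows="0 0 -10 0 0 0.008;0 22 -10 0 0 0;0 15 0 0 0 0;0 0 11 0 0 0;0 0 9 0 0 0;0 0 3 0 0 0;0 -4 1 0 0 0;0 -8 0 0 0 0;0 -8 0 0 0 0;0 -8 0.5 0 0 0;0 -8 0.5 0 0 0;0 -8 0.5 0 0 0;0 -8 0.5 0 0 0;0 -4 1 0 0 0;0 0 -10 0 0 0;0 22 -10 0 0 0;0 8 0 0 0 0;0 0 0 0 0 0")

```text
time_s: 11.62
ee_pos: [0.5249, 0.1523, 0.1914]
eef_rot: [-3.14, -0.002, -0.101]
force: [-0.0, -0.3, -0.4]
grip_width: 0.0007
```

```bash
python3 w.py w2
```

```text
t 11.625 tin s,z mm [144.4  39.5] yaw 0.003 u -0.2 n 14146 res 0.5916244526593464
tip s,u 120.9 -2.5 z 94.4 rot [-3.14e+00 -2.00e-03 -1.01e-01] F [-0.  -0.3 -0.4]
green s,u [164.    2.5] [181.1  40.3] 89.7374496459961
```

View pics/w2.png

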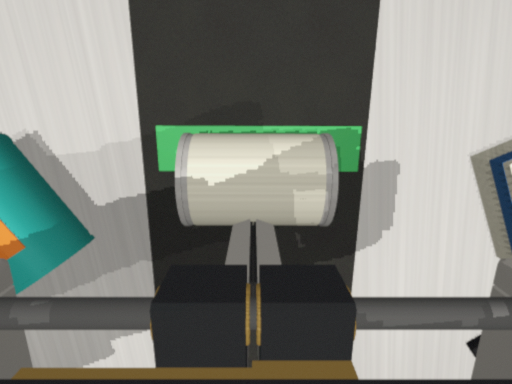

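The tin at (257,180) is straight and has reached the green strip's near edge (strip at (258,148)). About 20 mm remain.

Request:
move_arm(rows="2 0 11 0 0 0;0 0 7 0 0 0;0 0 3 0 0 0;0 -4 1 0 0 0;0 -8 0 0 0 0;0 -8 0 0 0 0;0 -6 0.5 0 0 0;0 -4 0.5 0 0 0;0 0 0 0 0 0")

```text
time_s: 12.8
ee_pos: [0.5303, 0.1851, 0.1734]
eef_rot: [-3.139, -0.004, -0.098]
force: [-1.0, 0.4, 2.9]
grip_width: 0.0005
```

```bash
python3 w.py
```

```text
t 12.8 tin s,z mm [161.   39.5] yaw 0.002 u -0.1 n 14542 res 0.743432220160993
tip s,u 154.1 -0.6 z 76.4 rot [-3.139 -0.004 -0.098] F [-1.   0.4  2.9]
green s,u [164.3   2.4] [181.6  39.8] 89.9170150756836
```

Request:
move_arm(rows="0 -5 1 0 0 0;0 0 0 0 0 0;0 0 -8 0 0 0;0 0 -20 0 0 0;0 20 -40 0 0 0;0 50 0 0 0 0;0 50 0 0 0 0;0 50 0 0 0 0;0 50 0 0 0 0;0 50 0 0 0 0;0 0 0 0 0 0;0 0 0 0 0 0")

```text
time_s: 14.35
ee_pos: [0.5033, -0.086, 0.2437]
eef_rot: [-3.139, -0.005, -0.097]
force: [-0.5, 0.7, -0.1]
grip_width: 0.0005
```

```bash
python3 - <<'E'
from m import *
for n in ['top','side']:
    c=camera(n);P,o=meas(c,n)
    m=(P[...,2]>.03)&(P[...,2]<.1)&(np.hypot(P[...,0]-.53,P[...,1]-.195)<.1)&(c['z_map']>0)
    nn,l,s,cc=cv2.connectedComponentsWithStats(m.astype(np.uint8));i=1+s[1:,4].argmax()
    q=P[l==i];t=q[q[:,2]>q[:,2].max()-.015]
    r=cv2.minAreaRect((t[:,:2]*1000).astype(np.float32));print(n,q[:,2].max(),t.mean(0),r, 's,u',(t.mean(0)[:2]-[.5146,.0318])@np.c_[D,U]*1000)
    cv2.imwrite(f'pics/{n}9.png',c['color'])
print(sensors.get_obs()['force'])
E
```

```text
top green 118 [0.459  0.2023 0.0036] rect [459.3 202.7] [40.6 29.5] 83.0
top red 16 [ 0.581  -0.1161  0.0047] rect [ 580.5 -116.1] [18.9  6.6] 89.7
top mat 5342 [0.5255 0.1413 0.0031] rect [524.3 132.3] [386.9 195.4] 84.0
top 0.08191968600570165 [0.53067672 0.19237775 0.07284315] ((530.7203369140625, 193.16053771972656), (52.05180740356445, 109.8679428100586), 84.060302734375) s,u [161.38264802  -1.03454838]
side green 135 [0.4591 0.2026 0.0023] rect [458.2 201. ] [46.1 33.2] 80.4
side red 320 [ 0.5031 -0.1206  0.0024] rect [ 499.3 -117.9] [ 40.8 178. ] 86.3
side mat 789 [ 0.4865 -0.0491  0.0017] rect [502.6 -46.2] [ 96.5 190. ] 83.5
side 0.08056413230284942 [0.52891477 0.19890252 0.07146382] ((531.0609130859375, 198.79515075683594), (53.43023681640625, 111.58770751953125), 84.51128387451172) s,u [167.68411304  -3.4782638 ]
[-0.15098826 -0.11021269  1.23164434]
```

View pics/top9.png

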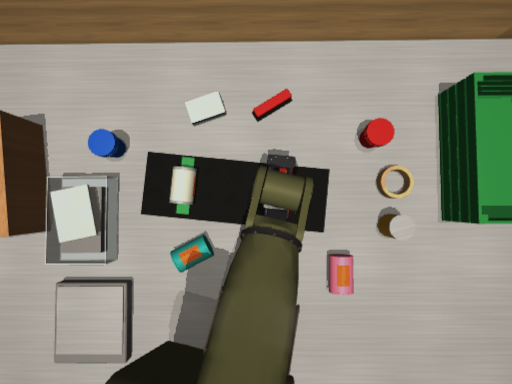

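The top view shows the tin at (183,185), centred on the green strip. The gripper is clear of it and the surrounding things have not moved. Both cameras put it within about 4 mm of the strip's centre line, so I hand in.

```bash
python3 -c "
from h import *
print(ctrl.hand_in())"
```

```text
the job is handed in; nothing more can be done
None
```

I rolled the white-labelled tin about 163 mm along the mat to the green strip and handed the job in; no verdict was reported. It took five top-only strokes and one small final nudge, with the gripper shut. The fingertips stayed at about 73 to 76 mm above the table during contact, and the press I read was up to about 13 N. That distance is about 4.5 rad of roll, well past the quarter turn.

**Centring:** the last two camera measurements put the tin on either side of the strip's centre line. The top camera gave about 3 mm short and the side camera about 3 mm past. This disagreement also appeared at the start, so I take it as viewing bias.

**Other end checks:**
- **Along the strip:** the tin is about 3 to 6 mm from the strip's middle.
- **In line:** its length is within about 1° of the strip's.
- **Clear:** the gripper is about 280 mm away, and the top picture shows the surrounding things where they were.
- **At rest:** I did not measure the tin's speed directly. The last pictures came about 1 s after the fingers lifted off.

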